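# Open the kettle's spring lid without letting it fly

### The arm

A 6-joint arm with a two-finger parallel gripper is mounted at the origin on the work surface. World frame = base frame: x ahead of the robot, y to its left, z up, the work surface at z = 0. Lengths are in m, angles in rad, forces in N, time in s.
With the tool pointing down it reaches from about 0.3 to 0.75 m from the base axis. Payload 8.5 kg.
Tool frame: the origin (TCP) lies on the mounting face of the last link; the fingertips stand 173 mm ahead of it and the grasp point (between the pads) lies env.grip_point_offset ahead of it (env.grip_point_offset is the distance from the TCP to the grasp point, in m); z points along the fingers, y is the direction in which the jaws open and shut (so a half turn about z gives the same grasp; the last joint's range is limited). The gripper opens to 85 mm and grips with 20 to 120 N. Pads are 22 mm wide; open, the fingers measure 114 mm over their backs; the gripper's body (76 mm by 85 mm) begins 54 mm behind the grasp point. The pads swing forward as they close: fully open they stand 13 mm farther back than shut.
Start: joints at [1.073, 0.381, 1.297, -0, 1.464, -0.215], TCP at [0.153, 0.528, 0.405] pointing down, gripper open.
Joint ranges: [-3.11, 3.11], [-0.89, 2.33], [0.22, 2.48], [-1.42, 4.56], [0.17, 2.85], [-2.88, 2.88]. Speed limits (rad/s): [2.39, 2.39, 3.14, 3.14, 3.14, 3.14].

### API

Orientations are given as a unit quaternion [x, y, z, w].
In Python, from station import env, imaging, finish_job gives the robot as it stands.
- The arm moves only by the tool drive_tool, never from a script. Its argument "moves" is a list of rows, each an object with "dr": the turn, a rotation vector about the tool's x, y, z in rad, a list of three; "delta_pos": the shift along the tool's x, y, z in cm, a list of three; "claw": the closure, from 0 (fully open) to 1 (shut). A call has 1 to 20 rows; each row shifts and turns the commanded pose from where the row before left it, along the tool's axes as they then stand; what a row does not reach is not made up. A row lasts 1/12 s, in which the tool goes at most 41.7 mm and 7.16 degrees, less where a joint would pass 70% of its speed; a pose out of reach is approached as far as the arm can. A call with a gripper value outside its range is refused whole. The fingers move at their own pace and stop on an object; "grip_force" is the grip in N (left out, the last holds). Time passes only in rows, so rows that do not move let the fingers close. It gives the time, the measured TCP pose, the force and the opening at its end, in the units of the state.
- env.observe(): the state, without advancing time (a new reading comes with each control period).
- imaging.read_camera(name): name is "side" or "top"; returns a dict with "frame" (480x640x3 uint8, red, green, blue), "fx", "fy", "cx", "cy" (pixels), "R" (3x3) and "t" (3): a world point X has camera coordinates R X + t. Camera axes: x right, y down, z forward; pixel columns grow to the right and rows downward; lengths in m; the calibration is good to about 2 mm. A picture is of the moment at which its call begins. There is no depth.
- finish_job(): hands the job in, once; it reports no verdict.
The state is a dict: "t": time; "joint_positions": joint angles; "dq": joint speeds; "joint_efforts": joint torques, N m; "tool_pos": TCP position; "tcp_rot": TCP orientation; "ft_force": force on the tool from outside, world axes, zero at the start; "moment": the same for the moment, N m; "finger_gap": finger opening in m.
Only numpy, scipy, OpenCV 4.12 (cv2) and the standard library are available. Lean on these libraries where they do the work, as an engineer would, in place of code of your own. Each camera call takes 0.05 s, during which the arm holds its last target. There are 200 camera calls.

### The job

Open the electric kettle for filling without letting its spring lid fly up and fling hot drops: press the release button on top of the handle with one fingertip, and have the other fingertip waiting just over the lid so that the lid is caught before it is halfway up. Hold the lid there, ajar, for a second to let the steam out, then let it rise gently under the finger until it stands fully open, and move the hand clear. Touch the kettle with the fingers only; do not lift, tip or shift it on its base, and leave the other things alone.

Things in the scene. Friction and masses are not known exactly. Their poses are not given: they have to be found in the camera images.
- kettle: Electric kettle, about 1.5 kg, loose on its round base: tapered steel jug (138 mm across the foot, 110 mm the rim), black handle and lid. Origin: centre of its underside, 18 mm above the worktop. +x points from handle to spout, z up; it may face any way. Above the origin: rim 176, shut lid's top 192, handle's top 206 mm. Handle's back at x = -140 mm, spout tip at +67 mm.
- kettle_base: Fixed black power base, a disc 164 mm across and 18 mm high with a low boss that enters the kettle's foot (about 4 mm play). Origin: centre of its underside, on the worktop.
- button_top (a point): Centre of the top of the lid-release button: grey, 26 mm (along the kettle's x) by 24 mm, in the top of the handle on the kettle's centre line at x = -90 mm; raised, its top is 215 mm above the kettle's origin and 9 mm proud of the handle. It is pressed straight down.
- button (a joint): Travel of the button: 0 up, 0.006 m fully down, springing back when let go. It starts to move at about 1.4 N and needs about 4.7 N fully down. The lid is let go at about 3.7 mm (about 3.4 N).
- lid_hinge (a point): Point on the lid's top face above the hinge, on the kettle's centre line at x = -62 mm, 192 mm above its origin when shut: 28 mm from the button towards the spout, 23 mm below the raised button's top. The hinge axis is level, across the kettle, 6 mm below this point.
- lid_front (a point): Front end of the lid's top face, on the spout side, 114 mm from the hinge. The lid is a flat black disc 101 mm across and 12 mm thick with a steel inlay, joined to the hinge by a 26 mm wide neck; it has no knob.
- lid (a joint): Lid angle, rad: 0 shut and latched, 1.25 fully open (nearly upright, its tip about 110 mm above the hinge). Unlatched, a spring lifts it with about 0.5 to 1 N at 45 to 70 mm from the hinge; left free it flies fully open in 0.2 s, at 13 to 16 rad/s. Only the button opens it; it stays open by itself.
- mug_a: White mug, 82 mm across, 95 mm high, standing beside the kettle. Origin: centre of its underside. Leave alone.
- mug_b: Blue-grey mug, 82 mm across, 95 mm high, standing beside the kettle. Origin: centre of its underside. Leave alone.
- teaspoon: Steel teaspoon, 140 mm long, lying near the kettle. Leave alone.
- sugar_jar: Glass jar with steel cap, 80 mm across, 110 mm high. Origin: centre of its underside. Leave alone.
- tea_tin: Dark tin, 84 mm across, 120 mm high. Origin: centre of its underside. Leave alone.
- pepper_mill: Turned dark-wood pepper mill, 54 mm across, 150 mm high. Origin: centre of its underside. Leave alone.
- apple: Green apple, 76 mm across. Origin: its underside. Leave alone.
Things that resemble listed ones, but are neither listed nor needed, are in the scene too. What is shaped like the kettle but orange or pink is not meant.

How it is judged:
On the way:
1. the lid has popped and is held still under a finger, ajar (5 to 40 degrees), for 0.8 s (value of joint lid between 0.08 and 0.7 rad and contact force between the fingers and lid above 0.1 N and velocity of joint lid between -0.6 and 0.6 rad/s), for 0.8 s.
At the end, for the whole second after the job is handed in: The lid stands fully open (joint at least 1.15 of 1.25 rad) and still, the button is up again (within 1 mm), and the kettle stands upright on its base (axes within 10 mm, under 0.04 rad of tilt), at rest (value of joint lid above 1.15 rad and velocity of joint lid between -0.1 and 0.1 rad/s and value of joint button below 0.001 m and horizontal distance between kettle and kettle_base below 0.01 m and angle between kettle's own z axis and vertical below 0.04 rad and z of kettle in the frame of kettle_base below 0.022 m and linear speed of kettle below 0.02 m/s); the robot touches nothing.
It fails at once if the lid flies up (faster than 11.5 rad/s; caught before halfway it stays below that) (velocity of joint lid above 11.5 rad/s).
It fails at once if the kettle is lifted or tipped (10 mm, 0.12 rad) or shoved off its place (20 mm) (z of kettle in the frame of kettle_base above 0.028 m or angle between kettle's own z axis and vertical above 0.12 rad or distance of kettle from where it was at the start of the episode above 0.02 m).
It fails at once if the arm or the gripper's body, not a finger, presses on the kettle (over 2 N) (contact force between the arm and kettle above 2 N).
It fails at once if another thing is moved by more than 20 mm (distance of any of mug_a, mug_b, teaspoon, sugar_jar, tea_tin, pepper_mill, apple from where it was at the start of the episode above 0.02 m).
It also fails if it takes over 38 s, if anything falls off the work surface, if the arm or the gripper's body presses on something with over 40 N, if the wrist force passes 120 N, or if a joint passes its speed limit or range.

## Working session

There is one attempt and no reset: what is moved stays moved. The work goes in short steps, Python scripts to look and compute and a tool call to move; the robot and the scene stay as the last step left them, time stands still between calls to the robot, and variables do not carry over. Pictures are saved under pics/ and viewed, about 8 in all and at most 12, crops included, and the job is handed in when it is done.

Besides the shell and the picture viewer there is one more tool, called after "Request:" as name(argument=value, ...) on one line, values as JSON. drive_tool: Moves the arm, as the interface text tells. Its arguments: {"type":"object","properties":{"moves":{"type":"array"},"grip_force":{"type":"number"}},"required":["moves"]}

```bash
mkdir -p pics; ls; python3 - <<'E'
from station import env, imaging
import cv2
for n in("top","side"):
    c=imaging.read_camera(n); cv2.imwrite(f"pics/{n}0.png",c["frame"][:,:,::-1]); print(n,c["fx"],c["fy"],c["cx"],c["cy"],c["R"],c["t"])
print(env.observe(),env.grip_point_offset)
E
```

```text
pics
top 449.2176363016029 449.2176363016029 321.37335545301465 245.3234603664895 [[ 0.04133383 -0.99914065  0.00307755]
 [-0.9765697  -0.04105077 -0.21124974]
 [ 0.21119454  0.00572632 -0.97742727]] [-0.01876287  0.55416168  1.28776724]
side 460.72854144050757 460.72854144050757 325.0622611022777 246.15095697989352 [[ 0.90565062 -0.42401644  0.00264778]
 [-0.24388616 -0.52600077 -0.81476544]
 [ 0.34686667  0.73724708 -0.57978467]] [-0.47697691  0.25124119  1.25438555]
{'t': 0.1, 'joint_positions': array([ 1.07270615e+00,  3.81125266e-01,  1.29817455e+00,  1.21747054e-05,
        1.46362343e+00, -2.15279318e-01]), 'dq': array([ 0.00040823, -0.00186176, -0.0015975 ,  0.00084861,  0.00064693,
       -0.00057681]), 'joint_efforts': array([ 4.13704242e-03, -4.49222875e+01, -2.31653649e+01, -1.51913919e-04,
        3.68454275e-03, -2.25211585e-05]), 'tool_pos': array([0.15344799, 0.52811151, 0.40417869]), 'tcp_rot': array([ 1.40935273e-01,  9.90018589e-01, -6.21306222e-04, -2.37971232e-04]), 'ft_force': array([ 0.11008069, -0.42330197,  0.05805296]), 'moment': array([-0.01607549, -0.00981515, -0.0054482 ]), 'finger_gap': 0.08519028110859025} 0.1547
```

View pics/top0.png

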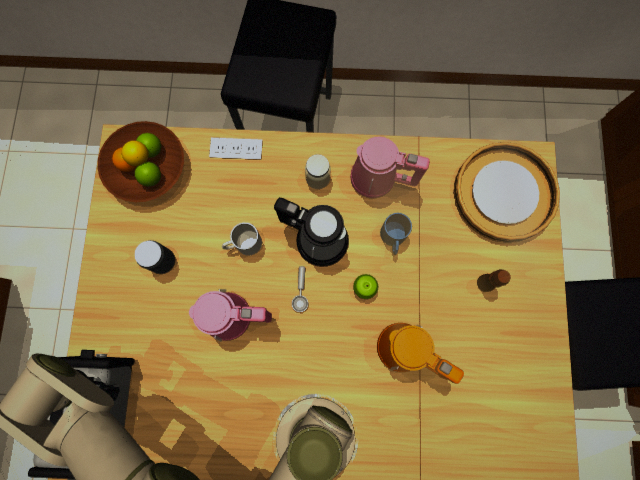

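View pics/side0.png

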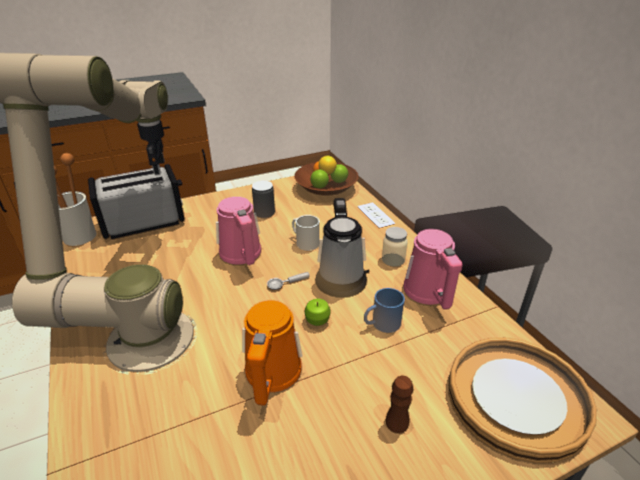

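The steel and black kettle is at top (323,225), with its handle towards (287,208); in the side view it is at (342,240). The pink ones at (378,155) and (215,313) and the orange one at (413,348) are excluded by their colour. I'll confirm with enlarged crops.

```bash
python3 - <<'E'
import cv2,numpy as np
a=cv2.imread("pics/top0.png")[185:275,265:365]; b=cv2.imread("pics/side0.png")[190:300,300:400]
a=cv2.resize(a,None,fx=5,fy=5,interpolation=2)
b=cv2.resize(b,None,fx=3,fy=4,interpolation=2)
b=cv2.resize(cv2.imread("pics/side0.png")[195:297,312:372],None,fx=4.4117,fy=4.4117,interpolation=2)
print(a.shape,b.shape)
h=min(a.shape[0],b.shape[0]); cv2.imwrite("pics/crop0.png",cv2.convertScaleAbs(np.hstack([a[:h],b[:h]]),alpha=1.6,beta=15))
E
```

```text
(450, 500, 3) (450, 265, 3)
```

View pics/crop0.png

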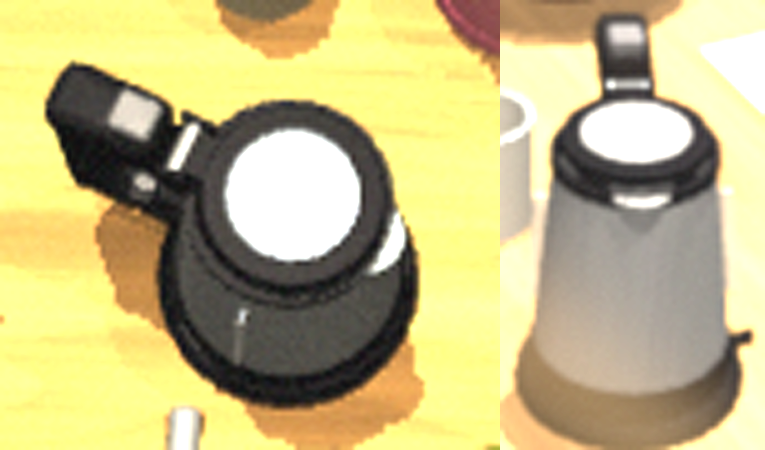

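The crop confirms it: a steel jug with a black lid and handle, button at top px (292,207.6) and side (341,202.5), inlay centre at top (323.6,224) and side (342.6,224.7).

```bash
cat > h.py <<'E'
import numpy as np
from station import env, imaging
from scipy.spatial.transform import Rotation as Ro
from scipy.optimize import least_squares
def proj(c,X):
    p=np.asarray(c["R"])@np.asarray(X,float)+c["t"]; return np.array([c["fx"]*p[0]/p[2]+c["cx"],c["fy"]*p[1]/p[2]+c["cy"]])
def k2w(q,p): return np.append(q[:2]+Ro.from_euler('z',q[2]).as_matrix()[:2,:2]@p[:2],p[2]+.018)
E
python3 - <<'E'
from h import *
T=imaging.read_camera("top");S=imaging.read_camera("side")
inl=np.array([.0015,0,.192]);b=np.array([-.09,0,.215])
ob=[(T,b,(291.6,207.2)),(T,inl,(323.2,223.6)),(S,b,(340.4,202.1)),(S,inl,(342.2,224.3))]
f=lambda q:np.concatenate([proj(c,k2w(q,p))-o for c,p,o in ob])
best=min((least_squares(f,[.5,0,y]) for y in range(-3,4)),key=lambda r:r.cost)
q=best.x;print("q",q,"res",best.fun.round(1))
print("button",k2w(q,b),"lidc",k2w(q,inl))
s=env.observe();R=Ro.from_quat(s["tcp_rot"]).as_matrix();print(R.round(3))
m=k2w(q,np.array([-.04,0,.215]));print("mid between tips",m,"delta tool cm",100*R.T@(m-s["tool_pos"]), "r",np.hypot(*m[:2]))
ax=np.array([np.cos(q[2]),np.sin(q[2]),0])
print("kettle x in tool",R.T@ax)
E
```

```text
q [ 0.58235052  0.0028998  -1.96670213] res [ 0.2 -0.  -0.2 -0.  -0.2 -0.2  0.   0.3]
button [0.61705848 0.08593809 0.233     ] lidc [0.58177205 0.00151583 0.21      ]
[[-0.96   0.279 -0.   ]
 [ 0.279  0.96  -0.001]
 [ 0.    -0.001 -1.   ]]
mid between tips [0.59777628 0.0398057  0.233     ] delta tool cm [-56.29681702 -34.47627936  17.15572331] r 0.5991001382450774
kettle x in tool [ 1.12798713e-01 -9.93617482e-01  8.66220578e-04]
```

Request:
drive_tool(moves=[{"dr": [0,0,0],"delta_pos": [0,0,-3.5],"claw": 0},{"dr": [0,0,0],"delta_pos": [0,0,-3.5],"claw": 0},{"dr": [0,0,0],"delta_pos": [-3.3,-2.03,0],"claw": 0},{"dr": [0,0,0],"delta_pos": [-3.3,-2.03,0],"claw": 0},{"dr": [0,0,0],"delta_pos": [-3.3,-2.03,0],"claw": 0},{"dr": [0,0,0],"delta_pos": [-3.3,-2.03,0],"claw": 0},{"dr": [0,0,0],"delta_pos": [-3.3,-2.03,0],"claw": 0},{"dr": [0,0,0],"delta_pos": [-3.3,-2.03,0],"claw": 0},{"dr": [0,0,0],"delta_pos": [-3.3,-2.03,0],"claw": 0},{"dr": [0,0,0],"delta_pos": [-3.3,-2.03,0],"claw": 0},{"dr": [0,0,0],"delta_pos": [-3.3,-2.03,0],"claw": 0},{"dr": [0,0,0],"delta_pos": [-3.3,-2.03,0],"claw": 0},{"dr": [0,0,0],"delta_pos": [-3.3,-2.03,0],"claw": 0},{"dr": [0,0,0],"delta_pos": [-3.3,-2.03,0],"claw": 0},{"dr": [0,0,0],"delta_pos": [-3.3,-2.03,0],"claw": 0},{"dr": [0,0,0],"delta_pos": [-3.3,-2.03,0],"claw": 0},{"dr": [0,0,0],"delta_pos": [-3.3,-2.03,0],"claw": 0},{"dr": [0,0,0],"delta_pos": [-3.3,-2.03,0],"claw": 0},{"dr": [0,0,0],"delta_pos": [-3.3,-2.03,0],"claw": 0},{"dr": [0,0,0.113],"delta_pos": [0,0,0],"claw": 0}])

```text
t: 1.87
tool_pos: [0.5993, 0.0352, 0.4727]
tcp_rot: [0.198, 0.98, -0.001, -0.001]
ft_force: [0.6, 0.2, -0.1]
finger_gap: 0.0859
```

```bash
cat >> h.py <<'E'
q=np.array([.58235,.00290,-1.9667])
def err(px=-.040):
    s=env.observe();R=Ro.from_quat(s["tcp_rot"]).as_matrix();m=k2w(q,np.array([px,0,.215]))
    ax=np.array([np.cos(q[2]),np.sin(q[2]),0]);d=R.T@ax
    print("t",s["t"],"tool",s["tool_pos"].round(4),"to go cm",(100*R.T@(m-s["tool_pos"])).round(2),"kx in tool",d.round(4),"F",s["ft_force"].round(2),"j",s["joint_positions"].round(2),"gap",s["finger_gap"])
E
python3 - <<'E'
from h import *
import cv2
err()
T=imaging.read_camera("top");S=imaging.read_camera("side")
a=cv2.resize(T["frame"][150:290,240:400],None,fx=2.5,fy=2.5);b=cv2.resize(S["frame"][110:285,270:430],None,fx=2.5,fy=2.5,interpolation=2)
print(a.shape,b.shape)
o=np.zeros((450,800,3),np.uint8);o[:350,:400]=a;o[:437,400:]=b[:437]
cv2.imwrite("pics/c1.png",cv2.convertScaleAbs(o[:,:,::-1],alpha=1.6,beta=15))
E
```

```text
t 1.8667 tool [0.5993 0.0352 0.4727] to go cm [ 0.29  0.4  23.97] kx in tool [-0.0036 -1.      0.0016] F [ 0.64  0.18 -0.08] j [-0.14  0.44  1.01 -0.    1.69 -1.31] gap 0.08586670781756865
(350, 400, 3) (438, 400, 3)
```

View pics/c1.png

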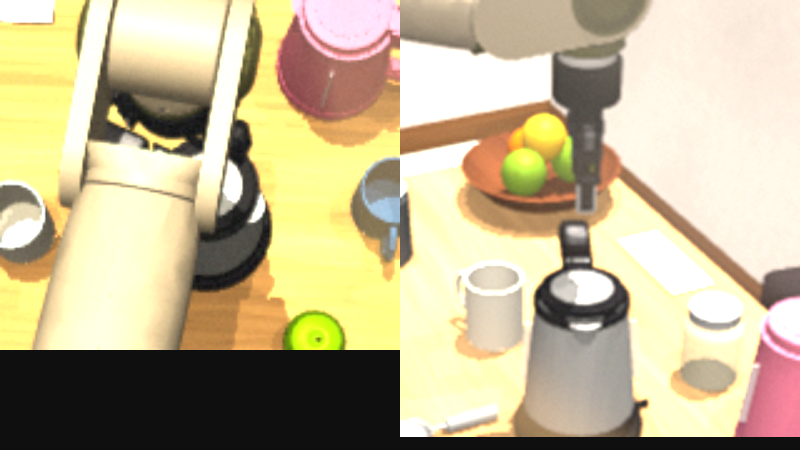

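The side crop shows the tips at (585,210), in line above the handle and lid. The white mug and the others are clear of the descent.

Request:
drive_tool(moves=[{"dr": [0,0,0],"delta_pos": [0.3,0.4,0],"claw": 0},{"dr": [0,0,0],"delta_pos": [0,0,1.8],"claw": 0},{"dr": [0,0,0],"delta_pos": [0,0,1.8],"claw": 0},{"dr": [0,0,0],"delta_pos": [0,0,1.5],"claw": 0},{"dr": [0,0,0],"delta_pos": [0,0,0],"claw": 0},{"dr": [0,0,0],"delta_pos": [0,0,0],"claw": 0},{"dr": [0,0,0],"delta_pos": [0,0,0],"claw": 0}])

```text
t: 2.55
tool_pos: [0.5943, 0.0458, 0.4252]
tcp_rot: [0.196, 0.981, 0.0, 0.001]
ft_force: [-0.9, -1.1, -1.0]
finger_gap: 0.0854
```

```bash
python3 - <<'E'
from h import *
import cv2
err()
T=imaging.read_camera("top");S=imaging.read_camera("side")
a=cv2.resize(T["frame"][180:270,260:360],None,fx=4,fy=4,interpolation=2);b=cv2.resize(S["frame"][150:250,292:392],None,fx=4,fy=4,interpolation=2)
o=np.zeros((400,800,3),np.uint8);o[:360,:400]=a;o[:,400:]=b
s=env.observe()
R=Ro.from_quat(s["tcp_rot"]).as_matrix()
for L in(.160,.173):
  for y in(-.05,.05):
    X=s["tool_pos"]+R@np.array([0,y,L]);print(L,y,X.round(3),proj(T,X).round(1),(4*(proj(S,X)-[292,150])+[400,0]).round(0))
cv2.imwrite("pics/c2.png",cv2.convertScaleAbs(o[:,:,::-1],alpha=1.8,beta=20))
E
```

```text
t 2.55 tool [0.5943 0.0458 0.4252] to go cm [-0.51 -0.44 19.22] kx in tool [ 2.2e-03 -1.0e+00 -6.0e-04] F [-0.93 -1.1  -0.95] j [-0.12  0.45  1.12  0.    1.56 -1.3 ] gap 0.08543630478789964
0.16 -0.05 [ 0.576 -0.001  0.265] [323.9 220.4] [597. 236.]
0.16 0.05 [0.614 0.092 0.265] [288.8 204.5] [587. 167.]
0.173 -0.05 [ 0.576 -0.001  0.252] [323.9 221.7] [596. 252.]
0.173 0.05 [0.614 0.092 0.252] [289.1 206. ] [587. 183.]
```

View pics/c2.png

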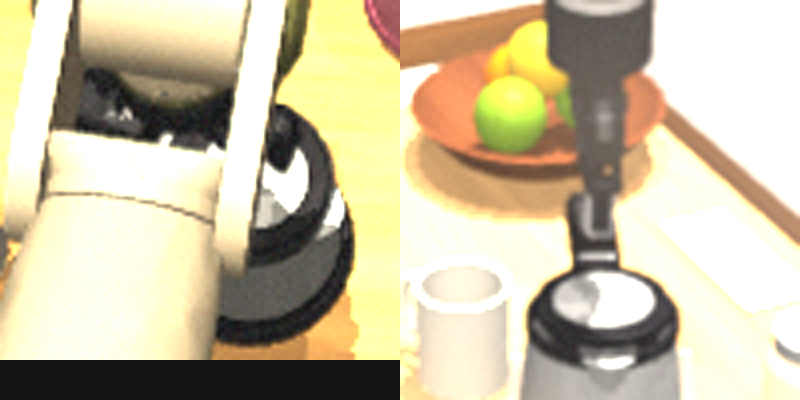

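The near fingertip ends at about (600,235), which fits tips 160 mm ahead of the TCP when open, so contact should come about 32 mm lower. I'll correct sideways and go down 27 mm.

Request:
drive_tool(moves=[{"dr": [0,0,0],"delta_pos": [-0.5,-0.44,0],"claw": 0},{"dr": [0,0,0],"delta_pos": [0,0,1.0],"claw": 0},{"dr": [0,0,0],"delta_pos": [0,0,1.0],"claw": 0},{"dr": [0,0,0],"delta_pos": [0,0,0.7],"claw": 0},{"dr": [0,0,0],"delta_pos": [0,0,0],"claw": 0},{"dr": [0,0,0],"delta_pos": [0,0,0],"claw": 0},{"dr": [0,0,0],"delta_pos": [0,0,0],"claw": 0},{"dr": [0,0,0],"delta_pos": [0,0,0],"claw": 0}])

```text
t: 3.32
tool_pos: [0.5976, 0.0391, 0.3971]
tcp_rot: [0.197, 0.98, 0.0, 0.0]
ft_force: [-0.4, -0.7, 0.3]
finger_gap: 0.0856
```

```bash
python3 - <<'E'
from h import *
import cv2
err()
T=imaging.read_camera("top");S=imaging.read_camera("side")
b=cv2.resize(S["frame"][170:250,302:382],None,fx=7,fy=7,interpolation=2)
cv2.imwrite("pics/c3.png",cv2.convertScaleAbs(b[:,:,::-1],alpha=1.8,beta=20))
E
```

```text
t 3.3167 tool [0.5976 0.0391 0.3971] to go cm [ 0.02  0.07 16.41] kx in tool [ 2.e-04 -1.e+00 -2.e-04] F [-0.38 -0.66  0.32] j [-0.13  0.47  1.17  0.    1.5  -1.31] gap 0.08558479022672082
```

View pics/c3.png

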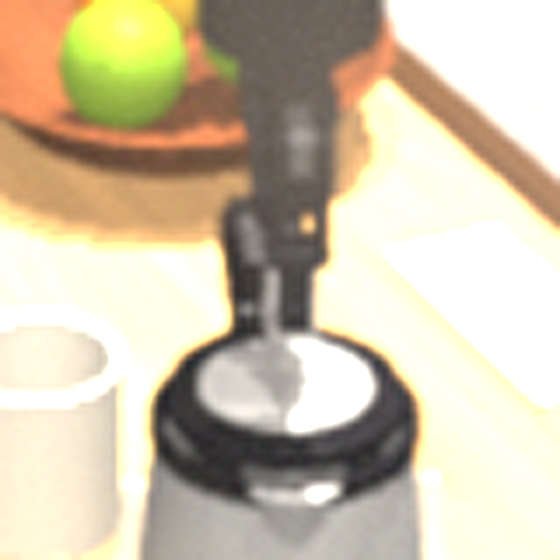

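Both tips are lined up: the near one ends at about (300,330) over the lid and the far one is over the button, with about 4 mm still to go. I'll press in small steps.

Request:
drive_tool(moves=[{"dr": [0,0,0],"delta_pos": [0,0,0.2],"claw": 0},{"dr": [0,0,0],"delta_pos": [0,0,0.2],"claw": 0},{"dr": [0,0,0],"delta_pos": [0,0,0.1],"claw": 0},{"dr": [0,0,0],"delta_pos": [0,0,0],"claw": 0},{"dr": [0,0,0],"delta_pos": [0,0,0],"claw": 0},{"dr": [0,0,0],"delta_pos": [0,0,0],"claw": 0}])

```text
t: 3.92
tool_pos: [0.5976, 0.0391, 0.3918]
tcp_rot: [0.197, 0.98, 0.0, 0.0]
ft_force: [0.8, 0.2, 0.3]
finger_gap: 0.0853
```

Request:
drive_tool(moves=[{"dr": [0,0,0],"delta_pos": [0,0,0.1],"claw": 0},{"dr": [0,0,0],"delta_pos": [0,0,0.1],"claw": 0},{"dr": [0,0,0],"delta_pos": [0,0,0],"claw": 0},{"dr": [0,0,0],"delta_pos": [0,0,0],"claw": 0},{"dr": [0,0,0],"delta_pos": [0,0,0],"claw": 0}])

```text
t: 4.33
tool_pos: [0.5976, 0.0391, 0.3899]
tcp_rot: [0.197, 0.98, 0.0, 0.0]
ft_force: [0.6, 0.6, 2.9]
finger_gap: 0.0854
```

Request:
drive_tool(moves=[{"dr": [0,0,0],"delta_pos": [0,0,0.1],"claw": 0},{"dr": [0,0,0],"delta_pos": [0,0,0.1],"claw": 0},{"dr": [0,0,0],"delta_pos": [0,0,0.05],"claw": 0},{"dr": [0,0,0],"delta_pos": [0,0,0],"claw": 0},{"dr": [0,0,0],"delta_pos": [0,0,0],"claw": 0},{"dr": [0,0,0],"delta_pos": [0,0,0],"claw": 0}])

```text
t: 4.83
tool_pos: [0.5976, 0.0391, 0.3873]
tcp_rot: [0.197, 0.98, 0.0, 0.0]
ft_force: [0.3, 0.5, 3.4]
finger_gap: 0.0853
```

```bash
python3 - <<'E'
from h import *
import cv2
err()
S=imaging.read_camera("side")
b=cv2.resize(S["frame"][170:250,302:382],None,fx=7,fy=7,interpolation=2)
cv2.imwrite("pics/c4.png",cv2.convertScaleAbs(b[:,:,::-1],alpha=1.8,beta=20))
E
```

```text
t 4.8333 tool [0.5976 0.0391 0.3873] to go cm [1.000e-02 7.000e-02 1.543e+01] kx in tool [ 1.e-04 -1.e+00 -1.e-04] F [0.34 0.5  3.42] j [-0.13  0.48  1.19  0.    1.48 -1.31] gap 0.08533512942584029
```

View pics/c4.png

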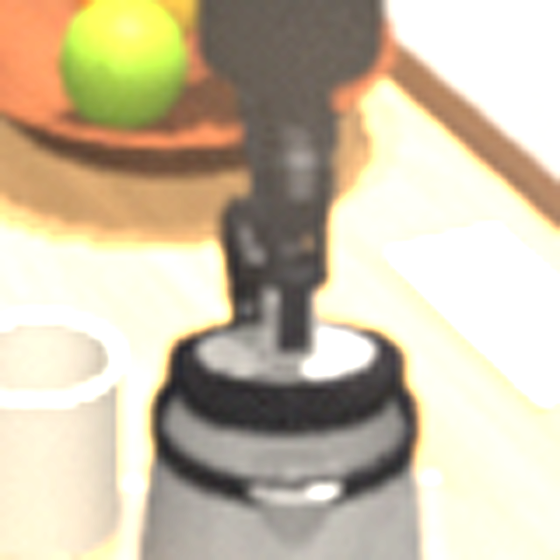

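The lid popped and rests under the near finger, raised about 0.2 rad, with its front rim well above the jug rim. I'll hold it for 1.5 s, then let it rise along the arc.

Request:
drive_tool(moves=[{"dr": [0,0,0],"delta_pos": [0,0,0],"claw": 0},{"dr": [0,0,0],"delta_pos": [0,0,0],"claw": 0},{"dr": [0,0,0],"delta_pos": [0,0,0],"claw": 0},{"dr": [0,0,0],"delta_pos": [0,0,0],"claw": 0},{"dr": [0,0,0],"delta_pos": [0,0,0],"claw": 0},{"dr": [0,0,0],"delta_pos": [0,0,0],"claw": 0},{"dr": [0,0,0],"delta_pos": [0,0,0],"claw": 0},{"dr": [0,0,0],"delta_pos": [0,0,0],"claw": 0},{"dr": [0,0,0],"delta_pos": [0,0,0],"claw": 0},{"dr": [0,0,0],"delta_pos": [0,0,0],"claw": 0},{"dr": [0,0,0],"delta_pos": [0,0,0],"claw": 0},{"dr": [0,0,0],"delta_pos": [0,0,0],"claw": 0},{"dr": [0,0,0],"delta_pos": [0,0,0],"claw": 0},{"dr": [0,0,0],"delta_pos": [0,0,0],"claw": 0},{"dr": [0,0,0],"delta_pos": [0,0,0],"claw": 0},{"dr": [0,0,0],"delta_pos": [0,0,0],"claw": 0},{"dr": [0,0,0],"delta_pos": [0,0,0],"claw": 0},{"dr": [0,0,0],"delta_pos": [0,0,0],"claw": 0}])

```text
t: 6.38
tool_pos: [0.5976, 0.0391, 0.3872]
tcp_rot: [0.197, 0.98, 0.0, 0.0]
ft_force: [1.2, 1.0, 3.7]
finger_gap: 0.0853
```

Request:
drive_tool(moves=[{"dr": [0,0,0],"delta_pos": [0,0,-0.4],"claw": 0},{"dr": [0,0,0],"delta_pos": [0,0,-0.4],"claw": 0},{"dr": [0,0,0],"delta_pos": [0,0.25,-0.4],"claw": 0},{"dr": [0,0,0],"delta_pos": [0,0.3,-0.4],"claw": 0},{"dr": [0,0,0],"delta_pos": [0,0.28,-0.37],"claw": 0},{"dr": [0,0,0],"delta_pos": [0,0.26,-0.37],"claw": 0},{"dr": [0,0,0],"delta_pos": [0,0.265,-0.345],"claw": 0},{"dr": [0,0,0],"delta_pos": [0,0.265,-0.345],"claw": 0},{"dr": [0,0,0],"delta_pos": [0,0.295,-0.315],"claw": 0},{"dr": [0,0,0],"delta_pos": [0,0.295,-0.315],"claw": 0}])

```text
t: 7.22
tool_pos: [0.6062, 0.0598, 0.4241]
tcp_rot: [0.197, 0.98, 0.0, -0.0]
ft_force: [0.4, 0.3, 0.0]
finger_gap: 0.0856
```

```bash
python3 - <<'E'
from h import *
import cv2
err()
T=imaging.read_camera("top");S=imaging.read_camera("side")
a=cv2.resize(T["frame"][170:270,260:360],None,fx=4,fy=4,interpolation=2);b=cv2.resize(S["frame"][150:250,292:392],None,fx=4,fy=4,interpolation=2)
cv2.imwrite("pics/c5.png",cv2.convertScaleAbs(np.hstack([a,b])[:,:,::-1],alpha=1.8,beta=20))
E
```

```text
t 7.2167 tool [0.6062 0.0598 0.4241] to go cm [ 0.   -2.17 19.11] kx in tool [ 2.e-04 -1.e+00 -0.e+00] F [0.44 0.28 0.03] j [-0.1   0.48  1.09  0.    1.58 -1.27] gap 0.08557450036988018
```

View pics/c5.png

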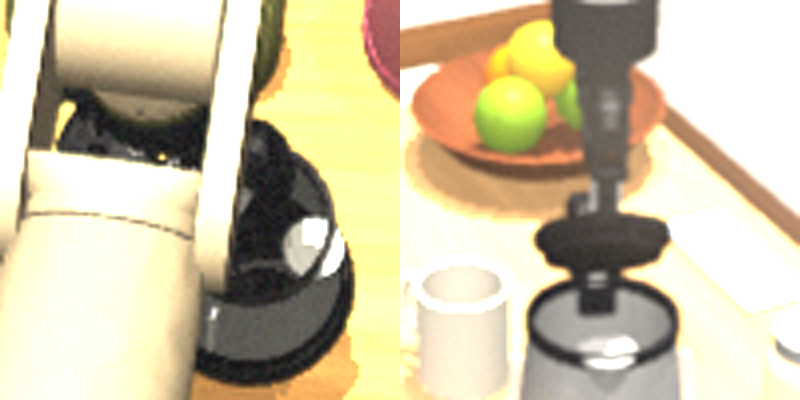

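The lid's underside at (600,240) is about halfway up and still under the finger. I'll follow the rest of the arc, then retreat backward and up.

Request:
drive_tool(moves=[{"dr": [0,0,0],"delta_pos": [0,0.325,-0.285],"claw": 0},{"dr": [0,0,0],"delta_pos": [0,0.325,-0.285],"claw": 0},{"dr": [0,0,0],"delta_pos": [0,0.355,-0.25],"claw": 0},{"dr": [0,0,0],"delta_pos": [0,0.355,-0.25],"claw": 0},{"dr": [0,0,0],"delta_pos": [0,0.375,-0.21],"claw": 0},{"dr": [0,0,0],"delta_pos": [0,0.375,-0.21],"claw": 0},{"dr": [0,0,0],"delta_pos": [0,0.4,-0.17],"claw": 0},{"dr": [0,0,0],"delta_pos": [0,0.4,-0.17],"claw": 0},{"dr": [0,0,0],"delta_pos": [0,0.41,-0.13],"claw": 0},{"dr": [0,0,0],"delta_pos": [0,0.41,-0.13],"claw": 0},{"dr": [0,0,0],"delta_pos": [0,0.4,-0.1],"claw": 0},{"dr": [0,0,0],"delta_pos": [0,0.4,-0.1],"claw": 0},{"dr": [0,0,0],"delta_pos": [0,0.5,-0.5],"claw": 0},{"dr": [0,0,0],"delta_pos": [0,0.5,-1],"claw": 0},{"dr": [0,0,0],"delta_pos": [0,0.5,-2],"claw": 0},{"dr": [0,0,0],"delta_pos": [0,0.5,-2.5],"claw": 0},{"dr": [0,0,0],"delta_pos": [0,1,-2.5],"claw": 0},{"dr": [0,0,0],"delta_pos": [0,1,-2.5],"claw": 0},{"dr": [0,0,0],"delta_pos": [0,0,0],"claw": 0},{"dr": [0,0,0],"delta_pos": [0,0,0],"claw": 0}])

```text
t: 8.98
tool_pos: [0.6388, 0.1387, 0.5578]
tcp_rot: [0.196, 0.981, 0.0, 0.001]
ft_force: [0.6, -0.1, -0.6]
finger_gap: 0.0855
```

```bash
python3 - <<'E'
from h import *
import cv2
err()
T=imaging.read_camera("top");S=imaging.read_camera("side")
a=cv2.resize(T["frame"][170:270,260:360],None,fx=4,fy=4,interpolation=2);b=cv2.resize(S["frame"][110:260,267:417],(400,400),interpolation=2)
cv2.imwrite("pics/c6.png",cv2.convertScaleAbs(np.hstack([a,b])[:,:,::-1],alpha=1.8,beta=20))
E
```

```text
t 8.9833 tool [0.6388 0.1387 0.5578] to go cm [  0.06 -10.74  32.47] kx in tool [ 8.e-04 -1.e+00 -1.e-03] F [ 0.61 -0.1  -0.64] j [ 0.03  0.55  0.59 -0.    2.   -1.14] gap 0.08547494934840112
```

View pics/c6.png

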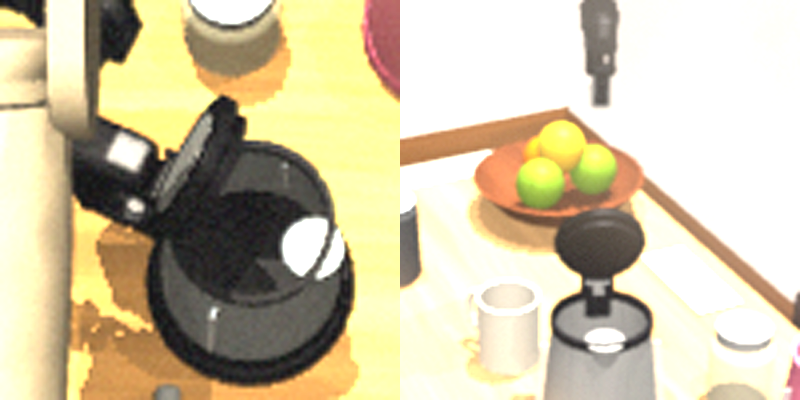

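The lid stands nearly upright: side crop (600,240), rim at (600,210). The hand is well clear and the kettle is in place. I'll do a quick angle check, then hand in.

```bash
python3 - <<'E'
from h import *
from station import finish_job
S=imaging.read_camera("side");T=imaging.read_camera("top")
for th in(1.0,1.15,1.25):
    p=np.array([-.062+.114*np.cos(th)-.006*np.sin(th),0,.186+.114*np.sin(th)+.006*np.cos(th)])
    print(th,proj(S,k2w(q,p)).round(1),"top crop",(4*(proj(T,k2w(q,p))-[260,170])).round(0), "seen side ~(342,188.8)")
print(finish_job())
E
```

```text
1.0 [342.9 195.2] top crop [243. 171.] seen side ~(342,188.8)
1.15 [342.5 190.2] top crop [220. 157.] seen side ~(342,188.8)
1.25 [342.3 187.2] top crop [204. 148.] seen side ~(342,188.8)
the job is handed in; nothing more can be done
None
```

The kettle is open and the job is handed in. One fingertip pressed the button while the other waited over the lid. It caught the lid at an estimated 0.2 rad. I held it there for about 1.5 s, then let it rise under the finger along its arc and moved the hand up and clear. The whole run took about 9 s of robot time.

- **Lid angle:** in the last side picture the lid's rim is at row 188.8. The model predicts row 190.2 at 1.15 rad and 187.2 at 1.25 rad, so it is fully open within about a pixel of reading error. That leaves little margin above the 1.15 rad limit.
- **Force and surroundings:** the wrist force was back to its noise level. The kettle showed no visible shift, and I saw nothing else disturbed in the last crops, which did not cover the whole table.
- **Not measured directly:** the lid's speed, the contact force on it and the button's return. In the pictures the lid was caught low and the button was free of the finger.

No check failed or disagreed.

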